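Sweep the spent test plates into the discard tray and shut its cover

TASK

Clear the bench: sweep the two single test plates that lie in front of the grey discard tray along the bench, over its ramp and right inside, pushing them with the fingertips and never picking one up. Then push the tray's raised clear cover down until it is fully shut. Leave the long, still joined strip of plates and the two dropper bottles where they are.

Things in the scene. Friction and masses are not known exactly. Their poses are not given: they have to be found in the camera images.
- tray: grey plastic discard tray, fixed, 130 mm deep and 210 mm wide inside. Origin: centre of its underside on the bench; z up; +x runs from the open mouth to the back wall. Floor 3 mm above the bench, from x = -65 mm (mouth) to +65 mm (back wall). Side walls: inner faces at y = +-105 mm, 4 mm thick, 34 mm high like the back wall; the ramp has none.
- tray_mouth (a point): middle of the tray's mouth, on the floor's front edge (tray frame x = -65 mm, z = 3 mm). In front of it a ramp as wide as the tray climbs 3 mm from the bench, from x = -90 mm to x = -65 mm. A plate is inside when no part of it sticks out past this edge.
- cover (a joint): hinge angle of the clear cover, rad: 0 = shut, resting on the tray's walls; about 1.4 = standing up at the back of the tray. The hinge is stiff: the cover stays wherever it is left and must be pushed (about 1 N at its edge) all the way down.
- cover_hinge (a point): middle of the cover's hinge axis, on top of the tray's back wall (tray frame: x = +73 mm, y = 0, z = 36 mm); the axis runs along the tray's y.
- cover_tab (a point): top middle of the finger tab on the cover's free edge, 148 mm from the hinge axis; moves with the cover. The cover is a clear panel 3 mm thick, 218 mm wide, 141 mm from hinge axis to edge; along that edge a 30 mm lip, turned inward, closes the mouth down to 1.5 mm above the floor, so a plate left under it keeps the cover from shutting.
- card_a: a spent single test plate: flat white rectangle 67 x 52 x 5 mm, 11 g or so, one of two alike. Origin: centre of its underside; x along its 67 mm side, y along its 52 mm side, z up.
- card_b: a spent single test plate: flat white rectangle 67 x 52 x 5 mm, 11 g or so, one of two alike. Origin: centre of its underside; x along its 67 mm side, y along its 52 mm side, z up.
- long_strip: three test plates still joined, 203 x 52 x 5 mm, unused; to be left alone. Origin: centre of its underside, x along its length.
- dropper_blue: dropper bottle with a blue cap, 27 mm diameter, 66 mm high, standing; to be left alone. Origin: centre of its underside.
- dropper_red: dropper bottle with a red cap, 27 mm diameter, 66 mm high, standing; to be left alone. Origin: centre of its underside.

How it is judged:
By the outcome, as a careful person would: the job done as asked, in the order asked, and still so for the second after the job is handed in, with the robot touching nothing.
It also fails if it takes over 58 s, if anything falls off the work surface, if the arm or the gripper's body presses on something with over 40 N, if the wrist force passes 120 N, or if a joint passes its speed limit or range.

ROBOT

A 6-joint arm with a two-finger parallel gripper is mounted at the origin on a cart in front of the work surface, level with it; the furniture and walls round the work are solid. World frame = base frame: x ahead of the robot, y to its left, z up, the work surface at z = 0. Lengths are in m, angles in rad, forces in N, time in s.
With the tool pointing down it reaches from about 0.4 to 0.925 m from the base axis. Payload 3.4 kg.
Tool frame: the origin (TCP) lies at the very end of the fingers, on their centre line; the grasp point (between the pads) lies behind it (bot.grip_point_offset is the z of the grasp point in the tool frame, in m); z points along the fingers, x is the direction in which the jaws open and shut, and the axes are right-handed (so a half turn about z gives the same grasp; the last joint's range is limited). The gripper opens to 85 mm and grips with 20 to 120 N. Pads are 22 mm wide; open, the fingers measure 114 mm over their backs; the gripper's body (76 mm by 85 mm) begins 54 mm behind the grasp point. The pads swing forward as they close: fully open they stand 13 mm farther back than shut.
Start: joints at [-1.312, 0.307, 1.506, -0, 1.328, -0.073], TCP at [0.187, -0.544, 0.198] pointing down, gripper open.
Joint ranges: [-3.12, 3.12], [-1.05, 2.28], [0.14, 2.33], [-1.42, 4.57], [0.1, 2.73], [-2.68, 2.68]. Speed limits (rad/s): [2.57, 2.57, 3.14, 3.14, 3.14, 3.14].

INTERFACE

Orientations are given as a rotation vector (axis times angle).
In Python, from bench import bot gives the robot as it stands.
- The arm moves only by the tool move_arm, never from a script. Its argument "series" is a list of rows, each an object of numbers: "x", "y", "z": the shift along the tool's x, y, z in m; "wx", "wy", "wz": the turn, a rotation vector about the tool's x, y, z in degrees; "grip": the opening, from 0 (shut) to 1 (fully open). In form: [{"x": .., "y": .., "z": .., "wx": .., "wy": .., "wz": .., "grip": ..}, ...]. A call has exactly 8 rows; each row is the pose to reach, as a shift and turn from the pose commanded when the call began, along the tool's axes at that moment; what a row does not reach only later rows make up. A row lasts 1/8 s, in which the tool goes at most 62.5 mm and 10.7 degrees, less where a joint would pass 70% of its speed; a pose out of reach is approached as far as the arm can. A call with a gripper value outside its range is refused whole. The fingers move at their own pace and stop on an object; the grip force is fixed at half the most. Time passes only in rows, so rows that repeat a pose let the fingers close, or fill a call up. It gives the time, the measured TCP pose, the force and the opening at its end, in the units of the state.
- bot.read_state(): the state, without advancing time (a new reading comes with each control period).
- bot.get_image(name): name is "scene" or "top"; returns a dict with "image" (480x640x3 uint8, red, green, blue), "fx", "fy", "cx", "cy" (pixels), "pose" (4x4, takes a point from camera to world coordinates). Camera axes: x right, y down, z forward; pixel columns grow to the right and rows downward; lengths in m; the calibration is good to about 2 mm. A picture is of the moment at which its call begins. There is no depth.
- bot.hand_in(): hands the job in, once; it reports no verdict.
Trained networks look in the newest picture that a camera, given by its name, has taken for a name from the list of things; names that differ only in an ending like _2 or _b are one class to them, and where a whole thing is asked for, a point or a joint stands for the part that bears it (a point fixed in the world has none). Each returns a list of dicts, best first, with "p" (0 to 1); they miss things now and then, are a little off and sometimes report something else, mostly with a low value. They report only what shows in the picture. A call takes as long as a camera call.
- bot.find_in(camera, name): "centre" ([column, row] in pixels, amid what is visible of it).
The state is a dict: "t": time; "qpos": joint angles; "qd": joint speeds; "effort": joint torques, N m; "eef_pos": TCP position; "tcp_rot": TCP orientation; "force": force on the tool from outside, world axes, zero at the start; "torque": the same for the moment, N m; "gripper_width": finger opening in m.
Only numpy, scipy, OpenCV 4.12 (cv2) and the standard library are available. Lean on these libraries where they do the work, as an engineer would, in place of code of your own. Each camera call takes 0.05 s, during which the arm holds its last target. There are 200 camera calls.

## Working session

There is one attempt and no reset: what is moved stays moved. The work goes in short steps, Python scripts to look and compute and a tool call to move; the robot and the scene stay as the last step left them, time stands still between calls to the robot, and variables do not carry over. Pictures are saved under pics/ and viewed, about 8 in all and at most 12, crops included, and the job is handed in when it is done.

Besides the shell and the picture viewer there is one more tool, called after ">>>" in YAML: its name, and indented under it one key for each argument. move_arm: Moves the arm, as the interface text tells. Its arguments: {"type":"object","properties":{"series":{"type":"array"}},"required":["series"]}

```bash
mkdir -p pics; cat > h.py <<'E'
import numpy as np, cv2
from bench import bot
def ray(im,px,z=0.0):
    P=np.array(im["pose"]); d=P[:3,:3]@np.array([(px[0]-im["cx"])/im["fx"],(px[1]-im["cy"])/im["fy"],1]); o=P[:3,3]
    return o+d*(z-o[2])/d[2]
def proj(im,p):
    P=np.array(im["pose"]); c=P[:3,:3].T@(np.array(p)-P[:3,3]); return np.array([im["fx"]*c[0]/c[2]+im["cx"],im["fy"]*c[1]/c[2]+im["cy"]])
def save(im,n,crop=None,s=1):
    a=im["image"][:,:,::-1]
    if crop: a=a[crop[1]:crop[3],crop[0]:crop[2]]
    cv2.imwrite("pics/"+n,cv2.resize(a,None,fx=s,fy=s))
E
python3 - <<'E'
from h import *
for c in("top","scene"):
    im=bot.get_image(c); save(im,c+"1.png"); print(c,im["fx"],np.round(im["pose"],3).tolist())
    for n in("tray","tray_mouth","cover","cover_tab","card_a","long_strip","dropper_blue","dropper_red"):
        print(n,[(round(r["p"],2),np.round(r["centre"]).tolist(),np.round(ray(im,r["centre"],.003),3)[:2].tolist()) for r in bot.find_in(c,n)][:4])
s=bot.read_state();print(s["t"],s["eef_pos"],s["tcp_rot"],bot.grip_point_offset)
E
```

```text
top 501.866234668469 [[0.018, -0.997, 0.08, 0.564], [-1.0, -0.018, -0.003, -0.097], [0.004, -0.08, -0.997, 1.178], [0.0, 0.0, 0.0, 1.0]]
tray [(0.87, [440.0, 266.0], [0.579, -0.375])]
tray_mouth [(0.71, [440.0, 266.0], [0.578, -0.377])]
cover [(0.85, [472.0, 269.0], [0.574, -0.451])]
cover_tab [(0.7, [474.0, 267.0], [0.579, -0.455])]
card_a [(0.72, [375.0, 246.0], [0.623, -0.224]), (0.66, [440.0, 265.0], [0.582, -0.377]), (0.64, [359.0, 293.0], [0.512, -0.188])]
long_strip []
dropper_blue [(0.53, [396.0, 202.0], [0.727, -0.273])]
dropper_red [(0.44, [358.0, 189.0], [0.757, -0.182])]
scene 441.4637503981626 [[0.824, -0.401, 0.4, 0.232], [-0.566, -0.605, 0.56, -0.678], [0.017, -0.688, -0.725, 0.815], [0.0, 0.0, 0.0, 1.0]]
tray [(0.65, [368.0, 352.0], [0.594, -0.355])]
tray_mouth [(0.7, [371.0, 353.0], [0.596, -0.36])]
cover [(0.86, [386.0, 350.0], [0.627, -0.371])]
cover_tab [(0.68, [388.0, 349.0], [0.632, -0.372])]
card_a [(0.87, [341.0, 300.0], [0.626, -0.216]), (0.77, [288.0, 310.0], [0.51, -0.172])]
long_strip [(0.94, [220.0, 198.0], [0.553, 0.26]), (0.2, [376.0, 258.0], [0.773, -0.161])]
dropper_blue [(0.83, [388.0, 293.0], [0.728, -0.261])]
dropper_red [(0.67, [367.0, 353.0], [0.589, -0.355]), (0.51, [374.0, 259.0], [0.77, -0.16])]
0.9 [ 0.18729849 -0.5436659   0.19794107] [ 2.55776145e+00 -1.82405758e+00  9.79416820e-05] -0.0187
```

View pics/top1.png

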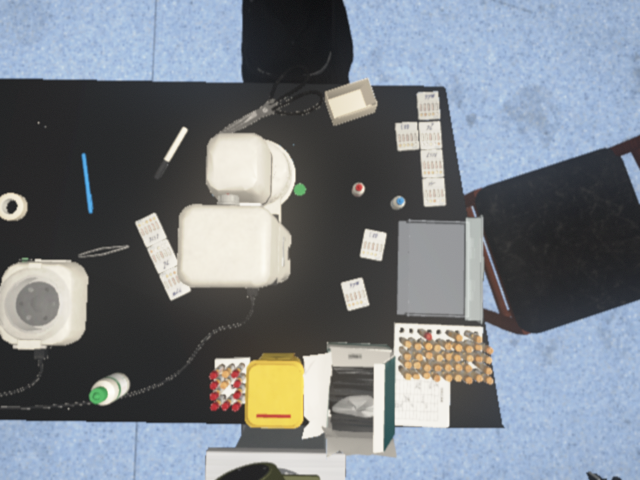

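View pics/scene1.png

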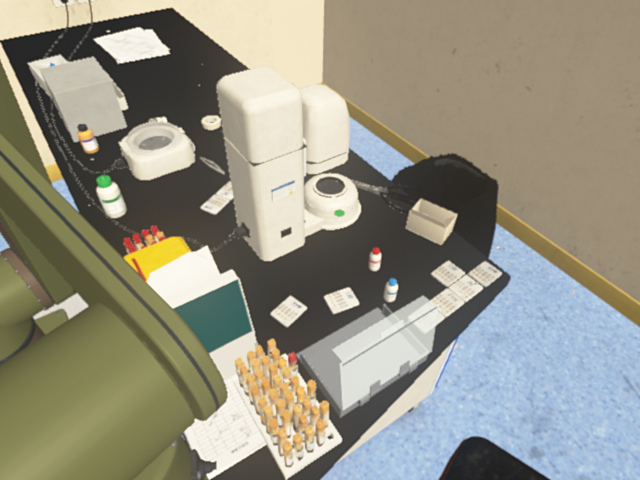

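The top view shows the cards at (373,244) and (355,293). The tray's mouth is at column ~398 and its back wall at ~466, so tray +x is about world -y. The cover stands up at columns 466-484. The rack and a box lie towards the robot, and the white machine is to the left.

```bash
python3 - <<'E'
from h import *
im=bot.get_image("top"); save(im,"crop.png",(330,170,500,345),4)
g=cv2.cvtColor(im["image"],cv2.COLOR_RGB2GRAY)
for c in((373,244),(355,293)):
    m=np.zeros_like(g); x,y=c; m[y-22:y+22,x-22:x+22]=(g[y-22:y+22,x-22:x+22]>110)*255
    m=cv2.morphologyEx(m,cv2.MORPH_CLOSE,np.ones((5,5)))
    k=max(cv2.findContours(m,0,2)[0],key=cv2.contourArea)
    b=cv2.boxPoints(cv2.minAreaRect(k)); w=np.array([ray(im,p,.005)[:2] for p in b])
    print(np.round(w.mean(0),3),np.round(w,3).tolist(),np.round(np.linalg.norm(w-np.roll(w,1,0),axis=1),3))
E
```

```text
[ 0.627 -0.218] [[0.597, -0.185], [0.666, -0.197], [0.656, -0.251], [0.588, -0.239]] [0.055 0.07  0.055 0.07 ]
[ 0.512 -0.177] [[0.538, -0.141], [0.552, -0.194], [0.485, -0.212], [0.471, -0.159]] [0.069 0.055 0.069 0.055]
```

View pics/crop.png

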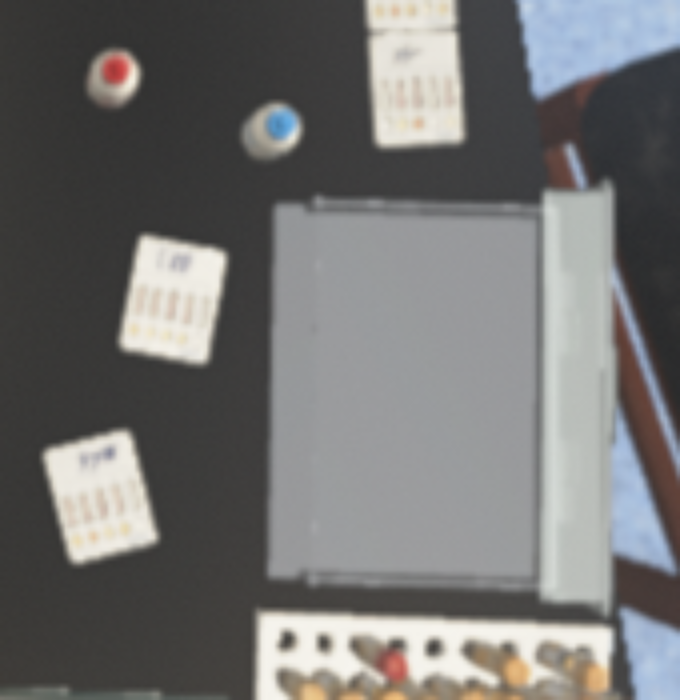

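```bash
cat >> h.py <<'E'
from scipy.spatial.transform import Rotation as R
def go(p,yaw=0.0):
    "tool shift and turn to reach world p with tool down, tool x at world yaw (rad)"
    s=bot.read_state(); r=R.from_rotvec(s["tcp_rot"]); t=R.from_matrix(np.array([[np.cos(yaw),np.sin(yaw),0],[np.sin(yaw),-np.cos(yaw),0],[0,0,-1]]))
    print("t",round(s["t"],2),"at",np.round(s["eef_pos"],4),"shift",np.round(r.inv().apply(np.array(p)-s["eef_pos"]),4),"turn",np.round(np.degrees((r.inv()*t).as_rotvec()),1))
E
python3 - <<'E'
from h import *
im=bot.get_image("top")
f=lambda c,z:ray(im,(330+c[0]/4,170+c[1]/4),z)[:2]
for c,z in(((275,205),0),((268,577),0),((311,201),.034),((308,580),.034),((545,208),.034),((540,588),.034)): print(c,np.round(f(c,z),4))
a,b=f((275,205),0),f((268,577),0); print("yaw",np.degrees(np.arctan2(*(a-b)[::-1])))
go((.634,-.155,.30))
E
```

```text
(275, 205) [ 0.6827 -0.2793]
(268, 577) [ 0.4654 -0.2765]
(311, 201) [ 0.6819 -0.2947]
(308, 580) [ 0.4669 -0.2939]
(545, 208) [ 0.6803 -0.4289]
(540, 588) [ 0.4647 -0.4249]
yaw -0.7530734950771613
t 1.0 at [ 0.1873 -0.5436  0.1979] shift [-0.2219 -0.549  -0.1021] turn [ -0.   0. -71.]
```

>>> move_arm:
  series:
    - {"z":-0.05,"grip":0.35}
    - {"x":-0.01,"y":-0.03,"z":-0.102,"wz":-8,"grip":0.35}
    - {"x":-0.035,"y":-0.08,"z":-0.102,"wz":-17,"grip":0.35}
    - {"x":-0.057,"y":-0.14,"z":-0.102,"wz":-27,"grip":0.35}
    - {"x":-0.081,"y":-0.2,"z":-0.102,"wz":-36,"grip":0.35}
    - {"x":-0.105,"y":-0.26,"z":-0.102,"wz":-46,"grip":0.35}
    - {"x":-0.13,"y":-0.32,"z":-0.102,"wz":-56,"grip":0.35}
    - {"x":-0.154,"y":-0.38,"z":-0.102,"wz":-66,"grip":0.35}

```text
$.series[0]: bad value
```

```bash
python3 -c "
from h import *
go((.632,-.155,.06))"
```

```text
t 1.0 at [ 0.1873 -0.5436  0.1979] shift [-0.2226 -0.5471  0.1379] turn [ -0.   0. -71.]
```

>>> move_arm:
  series:
    - {"x":0,"y":0,"z":-0.05,"wx":0,"wy":0,"wz":0,"grip":0.35}
    - {"x":-0.01,"y":-0.03,"z":-0.102,"wx":0,"wy":0,"wz":-8,"grip":0.35}
    - {"x":-0.035,"y":-0.08,"z":-0.102,"wx":0,"wy":0,"wz":-17,"grip":0.35}
    - {"x":-0.057,"y":-0.14,"z":-0.102,"wx":0,"wy":0,"wz":-27,"grip":0.35}
    - {"x":-0.081,"y":-0.2,"z":-0.102,"wx":0,"wy":0,"wz":-36,"grip":0.35}
    - {"x":-0.105,"y":-0.26,"z":-0.102,"wx":0,"wy":0,"wz":-46,"grip":0.35}
    - {"x":-0.13,"y":-0.32,"z":-0.102,"wx":0,"wy":0,"wz":-56,"grip":0.35}
    - {"x":-0.154,"y":-0.38,"z":-0.102,"wx":0,"wy":0,"wz":-66,"grip":0.35}

```text
t: 2.0
eef_pos: [0.4899, -0.2795, 0.3001]
tcp_rot: [3.138, -0.128, 0.001]
force: [-0.6, -0.3, 0.3]
gripper_width: 0.0297
```

```bash
python3 -c "
from h import *
go((.632,-.155,.06))"
```

```text
t 2.0 at [ 0.4899 -0.2795  0.3001] shift [ 0.1314 -0.1358  0.2401] turn [ 0.  -0.  -4.7]
```

>>> move_arm:
  series:
    - {"x":0.035,"y":-0.035,"z":0,"wx":0,"wy":0,"wz":-4.7,"grip":0.35}
    - {"x":0.07,"y":-0.07,"z":0.01,"wx":0,"wy":0,"wz":-4.7,"grip":0.35}
    - {"x":0.105,"y":-0.105,"z":0.04,"wx":0,"wy":0,"wz":-4.7,"grip":0.35}
    - {"x":0.131,"y":-0.136,"z":0.08,"wx":0,"wy":0,"wz":-4.7,"grip":0.35}
    - {"x":0.131,"y":-0.136,"z":0.13,"wx":0,"wy":0,"wz":-4.7,"grip":0.35}
    - {"x":0.131,"y":-0.136,"z":0.18,"wx":0,"wy":0,"wz":-4.7,"grip":0.35}
    - {"x":0.131,"y":-0.136,"z":0.23,"wx":0,"wy":0,"wz":-4.7,"grip":0.35}
    - {"x":0.131,"y":-0.136,"z":0.26,"wx":0,"wy":0,"wz":-4.7,"grip":0.35}

```text
t: 3.0
eef_pos: [0.6292, -0.1562, 0.0369]
tcp_rot: [-3.14, 0.008, 0.006]
force: [0.4, 0.9, -0.9]
gripper_width: 0.0299
```

```bash
python3 -c "
from h import *
go((.632,-.155,.002))
save(bot.get_image('scene'),'s2.png',(180,180,500,420),2.5)"
```

```text
t 3.0 at [ 0.6292 -0.1562  0.0369] shift [ 0.0029 -0.0012  0.0349] turn [-0.1  0.2 -0.3]
```

View pics/s2.png

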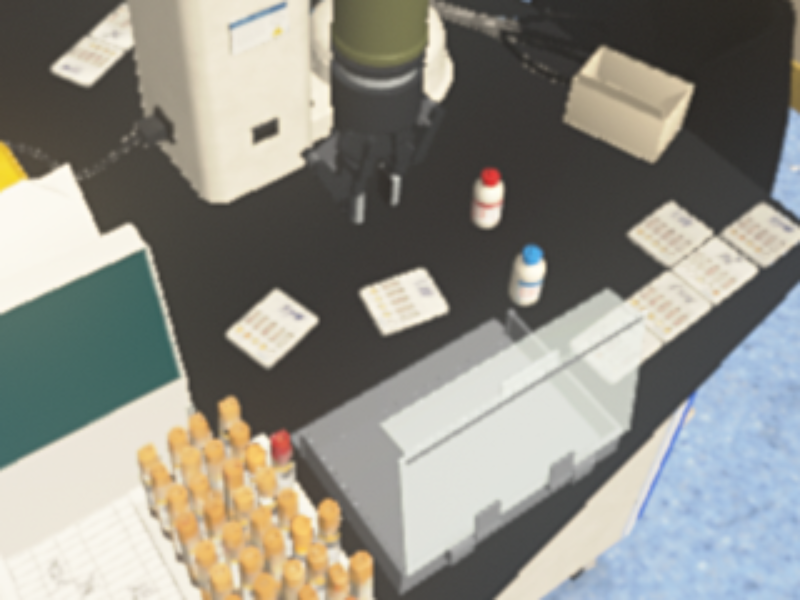

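>>> move_arm:
  series:
    - {"x":0.002,"y":0,"z":0.015,"wx":0,"wy":0,"wz":-0.3,"grip":0.35}
    - {"x":0.002,"y":0,"z":0.025,"wx":0,"wy":0,"wz":-0.3,"grip":0.35}
    - {"x":0.002,"y":0,"z":0.032,"wx":0,"wy":0,"wz":-0.3,"grip":0.35}
    - {"x":0.002,"y":0,"z":0.034,"wx":0,"wy":0,"wz":-0.3,"grip":0.35}
    - {"x":0.002,"y":0,"z":0.036,"wx":0,"wy":0,"wz":-0.3,"grip":0.35}
    - {"x":0.002,"y":0,"z":0.037,"wx":0,"wy":0,"wz":-0.3,"grip":0.35}
    - {"x":0.002,"y":0,"z":0.038,"wx":0,"wy":0,"wz":-0.3,"grip":0.35}
    - {"x":0.002,"y":0,"z":0.038,"wx":0,"wy":0,"wz":-0.3,"grip":0.35}

```text
t: 4.05
eef_pos: [0.633, -0.1569, 0.002]
tcp_rot: [3.142, 0.0, 0.0]
force: [-0.8, -0.2, -0.3]
gripper_width: 0.0298
```

```bash
python3 -c "
from h import *
go((.632,-.155,.002));print(bot.read_state()['force'])"
```

```text
t 4.05 at [ 0.633  -0.1569  0.002 ] shift [-0.001  -0.0019 -0.    ] turn [ 0. -0.  0.]
[-0.77867555 -0.15586727 -0.32076411]
```

>>> move_arm:
  series:
    - {"x":0,"y":0,"z":0.001,"wx":0,"wy":0,"wz":0,"grip":0.35}
    - {"x":0,"y":0,"z":0.002,"wx":0,"wy":0,"wz":0,"grip":0.35}
    - {"x":0,"y":0,"z":0.003,"wx":0,"wy":0,"wz":0,"grip":0.35}
    - {"x":0,"y":0,"z":0.004,"wx":0,"wy":0,"wz":0,"grip":0.35}
    - {"x":0,"y":0,"z":0.005,"wx":0,"wy":0,"wz":0,"grip":0.35}
    - {"x":0,"y":0,"z":0.006,"wx":0,"wy":0,"wz":0,"grip":0.35}
    - {"x":0,"y":0,"z":0.006,"wx":0,"wy":0,"wz":0,"grip":0.35}
    - {"x":0,"y":0,"z":0.006,"wx":0,"wy":0,"wz":0,"grip":0.35}

```text
t: 5.05
eef_pos: [0.633, -0.1569, -0.0041]
tcp_rot: [-3.142, -0.0, -0.0]
force: [-0.7, -0.2, -0.7]
gripper_width: 0.03
```

>>> move_arm:
  series:
    - {"x":0,"y":0,"z":0.0005,"wx":0,"wy":0,"wz":0,"grip":0.35}
    - {"x":0,"y":0,"z":0.001,"wx":0,"wy":0,"wz":0,"grip":0.35}
    - {"x":0,"y":0,"z":0.0015,"wx":0,"wy":0,"wz":0,"grip":0.35}
    - {"x":0,"y":0,"z":0.002,"wx":0,"wy":0,"wz":0,"grip":0.35}
    - {"x":0,"y":0,"z":0.0025,"wx":0,"wy":0,"wz":0,"grip":0.35}
    - {"x":0,"y":0,"z":0.0025,"wx":0,"wy":0,"wz":0,"grip":0.35}
    - {"x":0,"y":0,"z":0.0025,"wx":0,"wy":0,"wz":0,"grip":0.35}
    - {"x":0,"y":0,"z":0.0025,"wx":0,"wy":0,"wz":0,"grip":0.35}

```text
t: 6.05
eef_pos: [0.633, -0.1569, -0.0066]
tcp_rot: [3.142, 0.0, 0.0]
force: [-0.0, 1.0, -0.8]
gripper_width: 0.0298
```

>>> move_arm:
  series:
    - {"x":0,"y":0,"z":0.0005,"wx":0,"wy":0,"wz":0,"grip":0.35}
    - {"x":0,"y":0,"z":0.001,"wx":0,"wy":0,"wz":0,"grip":0.35}
    - {"x":0,"y":0,"z":0.0015,"wx":0,"wy":0,"wz":0,"grip":0.35}
    - {"x":0,"y":0,"z":0.002,"wx":0,"wy":0,"wz":0,"grip":0.35}
    - {"x":0,"y":0,"z":0.0025,"wx":0,"wy":0,"wz":0,"grip":0.35}
    - {"x":0,"y":0,"z":0.0025,"wx":0,"wy":0,"wz":0,"grip":0.35}
    - {"x":0,"y":0,"z":0.0025,"wx":0,"wy":0,"wz":0,"grip":0.35}
    - {"x":0,"y":0,"z":0.0025,"wx":0,"wy":0,"wz":0,"grip":0.35}

```text
t: 7.05
eef_pos: [0.633, -0.1569, -0.0091]
tcp_rot: [3.142, 0.0, 0.0]
force: [-0.1, 0.5, -0.4]
gripper_width: 0.03
```

```bash
python3 -c "
from h import *
im=bot.get_image('scene');s=bot.read_state();print(s['force'],s['torque'],s['eef_pos'])
for p in [(.613,-.157,0),(.653,-.157,0)]: print(proj(im,p))
save(im,'s3.png',(280,220,400,340),6)"
```

```text
[-0.07823963  0.30902636 -0.65718875] [ 0.06192737  0.00951324 -0.01847713] [ 0.63299713 -0.15693286 -0.00904939]
[321.6452746  286.13782049]
[335.45347766 278.80243971]
```

View pics/s3.png

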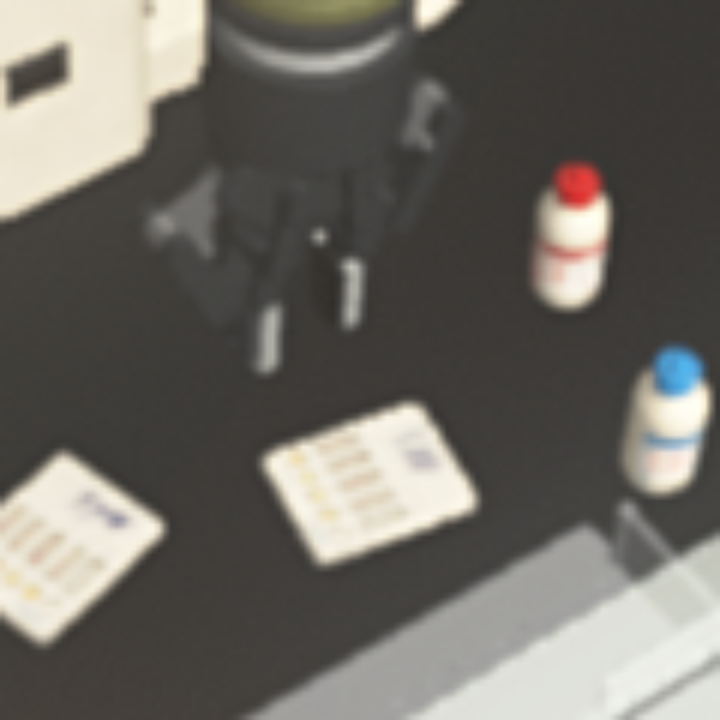

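```bash
python3 -c "
from h import *
im=bot.get_image('scene')
for z in (0,.005,.01,.015): print(z,ray(im,(324.2,282),z),ray(im,(338.3,274.5),z))"
```

```text
0 [ 0.6251006  -0.15013075  0.        ] [ 0.66651754 -0.14999727  0.        ]
0.005 [ 0.62268967 -0.15336645  0.005     ] [ 0.66385261 -0.15323378  0.005     ]
0.01 [ 0.62027874 -0.15660214  0.01      ] [ 0.66118769 -0.15647029  0.01      ]
0.015 [ 0.61786781 -0.15983784  0.015     ] [ 0.65852277 -0.15970681  0.015     ]
```

>>> move_arm:
  series:
    - {"x":0,"y":0,"z":0.0005,"wx":0,"wy":0,"wz":0,"grip":0.35}
    - {"x":0,"y":0,"z":0.001,"wx":0,"wy":0,"wz":0,"grip":0.35}
    - {"x":0,"y":0,"z":0.0015,"wx":0,"wy":0,"wz":0,"grip":0.35}
    - {"x":0,"y":0,"z":0.002,"wx":0,"wy":0,"wz":0,"grip":0.35}
    - {"x":0,"y":0,"z":0.0025,"wx":0,"wy":0,"wz":0,"grip":0.35}
    - {"x":0,"y":0,"z":0.003,"wx":0,"wy":0,"wz":0,"grip":0.35}
    - {"x":0,"y":0,"z":0.003,"wx":0,"wy":0,"wz":0,"grip":0.35}
    - {"x":0,"y":0,"z":0.003,"wx":0,"wy":0,"wz":0,"grip":0.35}

```text
t: 8.15
eef_pos: [0.633, -0.1569, -0.0121]
tcp_rot: [-3.142, -0.0, -0.0]
force: [0.4, -0.2, -0.0]
gripper_width: 0.0301
```

>>> move_arm:
  series:
    - {"x":0,"y":0,"z":0.0005,"wx":0,"wy":0,"wz":0,"grip":0.35}
    - {"x":0,"y":0,"z":0.001,"wx":0,"wy":0,"wz":0,"grip":0.35}
    - {"x":0,"y":0,"z":0.0015,"wx":0,"wy":0,"wz":0,"grip":0.35}
    - {"x":0,"y":0,"z":0.002,"wx":0,"wy":0,"wz":0,"grip":0.35}
    - {"x":0,"y":0,"z":0.0025,"wx":0,"wy":0,"wz":0,"grip":0.35}
    - {"x":0,"y":0,"z":0.003,"wx":0,"wy":0,"wz":0,"grip":0.35}
    - {"x":0,"y":0,"z":0.003,"wx":0,"wy":0,"wz":0,"grip":0.35}
    - {"x":0,"y":0,"z":0.003,"wx":0,"wy":0,"wz":0,"grip":0.35}

```text
t: 9.15
eef_pos: [0.633, -0.1569, -0.0151]
tcp_rot: [-3.142, -0.0, -0.0]
force: [0.2, -0.4, -0.1]
gripper_width: 0.0301
```

```bash
python3 -c "
from h import *
im=bot.get_image('scene');s=bot.read_state();print(s['force'],s['torque'],s['effort'],s['eef_pos'])
save(im,'s4.png',(280,220,400,340),6)"
```

```text
[ 0.62763037 -0.35718528 -0.50118858] [ 0.01573666  0.02909269 -0.03169572] [ 1.32777128e-03 -5.77326035e+01 -1.84511805e+01 -1.68788447e-04
  1.91109160e-03  2.02787913e-05] [ 0.63295754 -0.15690337 -0.01509842]
```

View pics/s4.png

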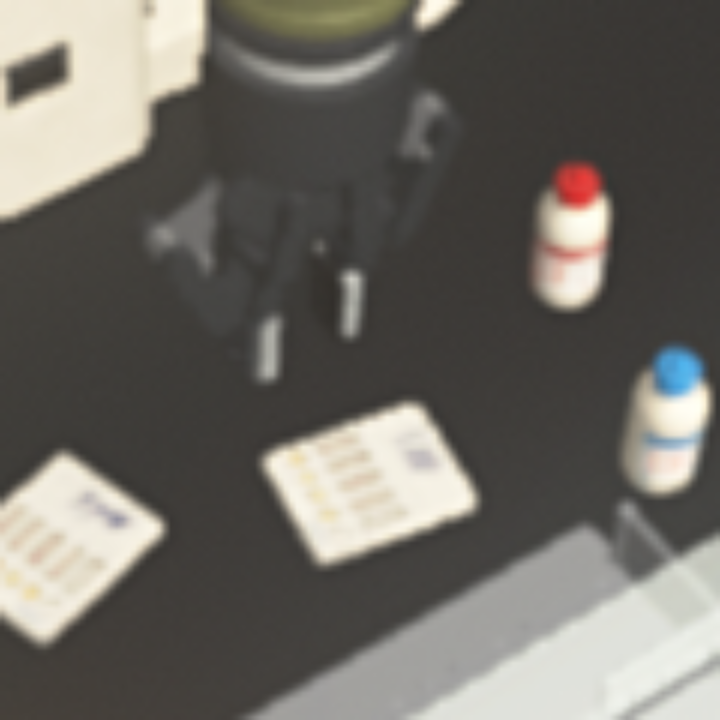

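```bash
python3 -c "
from h import *
im=bot.get_image('scene')
a=im['image'][240:310,300:370,::-1].astype(float)
a=np.clip((a-25)*4,0,255)
a=cv2.resize(a,None,fx=8,fy=8,interpolation=cv2.INTER_CUBIC)
# predicted tip corners as dots for tip heights 0 and 0.025
for z,c in((0,(0,0,255)),(.02,(0,255,0))):
  for x in(.607,.618,.648,.659):
    for y in(-.146,-.168):
      u=(proj(im,(x,y,z))-[300,240])*8; cv2.circle(a,tuple(int(v) for v in u),3,c,-1)
cv2.imwrite('pics/s5.png',a)
t=bot.get_image('top'); print(proj(t,(.633,-.157,0)))"
```

```text
[346.63189308 241.3309279 ][ WARN:0@1.434] global loadsave.cpp:1063 imwrite_ Unsupported depth image for selected encoder is fallbacked to CV_8U.
```

View pics/s5.png

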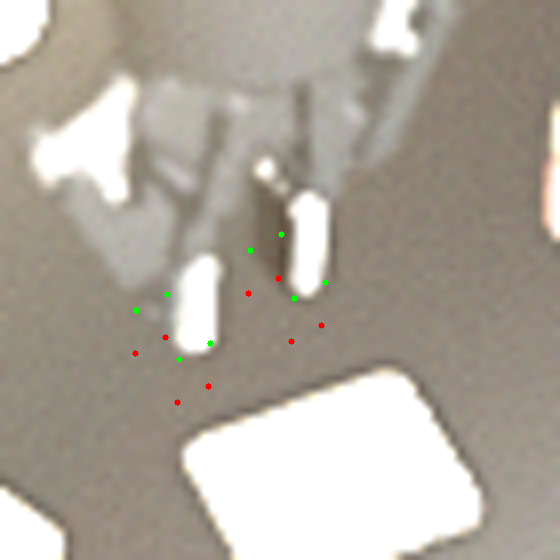

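>>> move_arm:
  series:
    - {"x":0,"y":0,"z":0.0008,"wx":0,"wy":0,"wz":0,"grip":0.35}
    - {"x":0,"y":0,"z":0.0015,"wx":0,"wy":0,"wz":0,"grip":0.35}
    - {"x":0,"y":0,"z":0.0023,"wx":0,"wy":0,"wz":0,"grip":0.35}
    - {"x":0,"y":0,"z":0.003,"wx":0,"wy":0,"wz":0,"grip":0.35}
    - {"x":0,"y":0,"z":0.0035,"wx":0,"wy":0,"wz":0,"grip":0.35}
    - {"x":0,"y":0,"z":0.004,"wx":0,"wy":0,"wz":0,"grip":0.35}
    - {"x":0,"y":0,"z":0.0045,"wx":0,"wy":0,"wz":0,"grip":0.35}
    - {"x":0,"y":0,"z":0.0045,"wx":0,"wy":0,"wz":0,"grip":0.35}

```text
t: 10.3
eef_pos: [0.6329, -0.1569, -0.0197]
tcp_rot: [-3.142, -0.0, 0.0]
force: [0.0, -0.4, 0.5]
gripper_width: 0.0297
```

```bash
python3 -c "
from h import *
s=bot.read_state();print(s['force'],s['effort'],s['eef_pos'],s['qpos'])"; ls
```

```text
[ 0.04507243 -0.36261616  0.54984601] [-2.71400000e-03 -5.78453457e+01 -1.82632756e+01 -1.83896050e-04
 -3.64179265e-03  2.81898690e-05] [ 0.63292362 -0.15690303 -0.01965425] [-3.07769788e-01  6.22554724e-01  1.57381346e+00  1.11922174e-05
  9.45303530e-01 -3.07964828e-01]
h.py
pics
```

>>> move_arm:
  series:
    - {"x":0,"y":0,"z":0.001,"wx":0,"wy":0,"wz":0,"grip":0.35}
    - {"x":0,"y":0,"z":0.002,"wx":0,"wy":0,"wz":0,"grip":0.35}
    - {"x":0,"y":0,"z":0.003,"wx":0,"wy":0,"wz":0,"grip":0.35}
    - {"x":0,"y":0,"z":0.004,"wx":0,"wy":0,"wz":0,"grip":0.35}
    - {"x":0,"y":0,"z":0.0045,"wx":0,"wy":0,"wz":0,"grip":0.35}
    - {"x":0,"y":0,"z":0.005,"wx":0,"wy":0,"wz":0,"grip":0.35}
    - {"x":0,"y":0,"z":0.005,"wx":0,"wy":0,"wz":0,"grip":0.35}
    - {"x":0,"y":0,"z":0.005,"wx":0,"wy":0,"wz":0,"grip":0.35}

```text
t: 11.3
eef_pos: [0.633, -0.1569, -0.0246]
tcp_rot: [-3.142, -0.0, 0.0]
force: [-0.2, 0.3, 0.5]
gripper_width: 0.0298
```

```bash
python3 -c "
from h import *
for c in('scene','top'):
  im=bot.get_image(c); g=im['image'].astype(int)
  if c=='scene':
    m=(g[255:300,315:345].min(2)>85).astype(np.uint8); n,l,st,ce=cv2.connectedComponentsWithStats(m); print(st[1:].tolist())
    for p in((.613,-.168,0),(.653,-.168,0),(.613,-.168,.01),(.613,-.168,.02)): print(proj(im,p))
s=bot.read_state();print(s['force'],s['eef_pos'])"
```

```text
[[0, 0, 1, 7, 7], [0, 11, 1, 1, 1], [21, 12, 5, 12, 37], [7, 20, 5, 11, 44], [8, 33, 22, 12, 181]]
[324.32831229 289.22953324]
[338.1769221  281.80361227]
[324.43810437 286.56184094]
[324.54946586 283.85601572]
[ 0.03091017 -0.00836704 -0.20054166] [ 0.63301793 -0.15694383 -0.02453981]
```

>>> move_arm:
  series:
    - {"x":0,"y":0,"z":0.001,"wx":0,"wy":0,"wz":0,"grip":0.35}
    - {"x":0,"y":0,"z":0.002,"wx":0,"wy":0,"wz":0,"grip":0.35}
    - {"x":0,"y":0,"z":0.003,"wx":0,"wy":0,"wz":0,"grip":0.35}
    - {"x":0,"y":0,"z":0.0035,"wx":0,"wy":0,"wz":0,"grip":0.35}
    - {"x":0,"y":0,"z":0.004,"wx":0,"wy":0,"wz":0,"grip":0.35}
    - {"x":0,"y":0,"z":0.0045,"wx":0,"wy":0,"wz":0,"grip":0.35}
    - {"x":0,"y":0,"z":0.005,"wx":0,"wy":0,"wz":0,"grip":0.35}
    - {"x":0,"y":0,"z":0.005,"wx":0,"wy":0,"wz":0,"grip":0.35}

```text
t: 12.4
eef_pos: [0.6329, -0.1569, -0.0296]
tcp_rot: [-3.142, -0.0, 0.0]
force: [-0.5, 0.4, -0.1]
gripper_width: 0.03
```

```bash
python3 -c "
from h import *
im=bot.get_image('scene'); g=im['image'].astype(int)
m=(g[255:300,315:345].min(2)>85).astype(np.uint8); n,l,st,ce=cv2.connectedComponentsWithStats(m); print(st[1:].tolist())
s=bot.read_state();print(s['force'],s['eef_pos'])"
```

```text
[[0, 0, 1, 4, 4], [0, 5, 1, 3, 3], [17, 9, 2, 2, 3], [21, 14, 4, 12, 37], [7, 21, 5, 12, 43], [8, 33, 22, 12, 181]]
[-0.53132174  0.2059294   0.86427995] [ 0.63295267 -0.15689416 -0.02961022]
```

>>> move_arm:
  series:
    - {"x":0,"y":0,"z":0.0005,"wx":0,"wy":0,"wz":0,"grip":0.35}
    - {"x":0,"y":0,"z":0.001,"wx":0,"wy":0,"wz":0,"grip":0.35}
    - {"x":0,"y":0,"z":0.0015,"wx":0,"wy":0,"wz":0,"grip":0.35}
    - {"x":0,"y":0,"z":0.002,"wx":0,"wy":0,"wz":0,"grip":0.35}
    - {"x":0,"y":0,"z":0.0025,"wx":0,"wy":0,"wz":0,"grip":0.35}
    - {"x":0,"y":0,"z":0.003,"wx":0,"wy":0,"wz":0,"grip":0.35}
    - {"x":0,"y":0,"z":0.003,"wx":0,"wy":0,"wz":0,"grip":0.35}
    - {"x":0,"y":0,"z":0.003,"wx":0,"wy":0,"wz":0,"grip":0.35}

```text
t: 13.45
eef_pos: [0.633, -0.1569, -0.0326]
tcp_rot: [-3.142, -0.0, -0.0]
force: [0.4, 0.2, 0.0]
gripper_width: 0.0302
```

>>> move_arm:
  series:
    - {"x":0,"y":0,"z":0.0003,"wx":0,"wy":0,"wz":0,"grip":0.35}
    - {"x":0,"y":0,"z":0.0006,"wx":0,"wy":0,"wz":0,"grip":0.35}
    - {"x":0,"y":0,"z":0.0009,"wx":0,"wy":0,"wz":0,"grip":0.35}
    - {"x":0,"y":0,"z":0.0012,"wx":0,"wy":0,"wz":0,"grip":0.35}
    - {"x":0,"y":0,"z":0.0015,"wx":0,"wy":0,"wz":0,"grip":0.35}
    - {"x":0,"y":0,"z":0.0018,"wx":0,"wy":0,"wz":0,"grip":0.35}
    - {"x":0,"y":0,"z":0.002,"wx":0,"wy":0,"wz":0,"grip":0.35}
    - {"x":0,"y":0,"z":0.002,"wx":0,"wy":0,"wz":0,"grip":0.35}

```text
t: 14.45
eef_pos: [0.633, -0.1569, -0.0338]
tcp_rot: [3.141, 0.0, 0.001]
force: [-2.0, -0.2, 6.4]
gripper_width: 0.03
```

```bash
python3 -c "
from h import *
im=bot.get_image('scene'); g=im['image'].astype(int)
m=(g[255:300,315:345].min(2)>85).astype(np.uint8); n,l,st,ce=cv2.connectedComponentsWithStats(m); print(st[1:].tolist())
s=bot.read_state();print(s['force'],s['eef_pos'])"
```

```text
[[0, 2, 1, 4, 4], [0, 7, 1, 2, 2], [17, 11, 2, 1, 2], [0, 13, 1, 3, 3], [21, 15, 4, 12, 37], [7, 22, 5, 12, 42], [8, 33, 22, 12, 181]]
[-2.76038501  0.83123557  6.45995135] [ 0.63294952 -0.15690599 -0.03376994]
```

>>> move_arm:
  series:
    - {"x":0,"y":0,"z":-0.0025,"wx":0,"wy":0,"wz":0,"grip":0.35}
    - {"x":0,"y":0.015,"z":-0.0025,"wx":0,"wy":0,"wz":0,"grip":0.35}
    - {"x":0,"y":0.025,"z":-0.0025,"wx":0,"wy":0,"wz":0,"grip":0.35}
    - {"x":0,"y":0.035,"z":-0.0025,"wx":0,"wy":0,"wz":0,"grip":0.35}
    - {"x":0,"y":0.045,"z":-0.0025,"wx":0,"wy":0,"wz":0,"grip":0.35}
    - {"x":0,"y":0.055,"z":-0.0025,"wx":0,"wy":0,"wz":0,"grip":0.35}
    - {"x":0,"y":0.065,"z":-0.0025,"wx":0,"wy":0,"wz":0,"grip":0.35}
    - {"x":0,"y":0.075,"z":-0.0025,"wx":0,"wy":0,"wz":0,"grip":0.35}

```text
t: 15.5
eef_pos: [0.633, -0.2326, -0.0321]
tcp_rot: [3.142, 0.0, 0.0]
force: [-0.0, 0.9, -0.0]
gripper_width: 0.0298
```

```bash
python3 -c "
from h import *
save(bot.get_image('scene'),'s6.png',(260,220,460,370),4)"
```

```text
(no output)
```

View pics/s6.png

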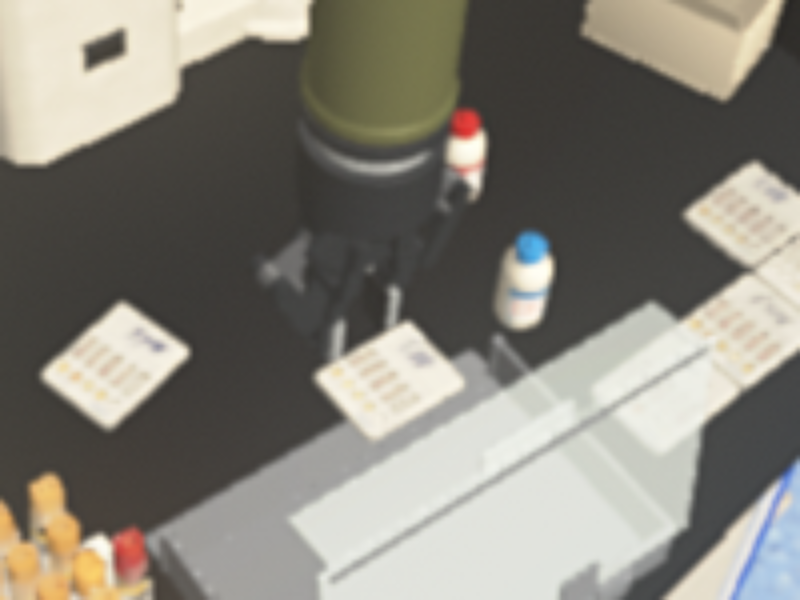

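>>> move_arm:
  series:
    - {"x":0,"y":0.01,"z":0,"wx":0,"wy":0,"wz":0,"grip":0.35}
    - {"x":0,"y":0.02,"z":0,"wx":0,"wy":0,"wz":0,"grip":0.35}
    - {"x":0,"y":0.03,"z":-0.0005,"wx":0,"wy":0,"wz":0,"grip":0.35}
    - {"x":0,"y":0.04,"z":-0.0015,"wx":0,"wy":0,"wz":0,"grip":0.35}
    - {"x":0,"y":0.05,"z":-0.0027,"wx":0,"wy":0,"wz":0,"grip":0.35}
    - {"x":0,"y":0.06,"z":-0.0033,"wx":0,"wy":0,"wz":0,"grip":0.35}
    - {"x":0,"y":0.07,"z":-0.0033,"wx":0,"wy":0,"wz":0,"grip":0.35}
    - {"x":0,"y":0.08,"z":-0.0033,"wx":0,"wy":0,"wz":0,"grip":0.35}

```text
t: 16.55
eef_pos: [0.6329, -0.3126, -0.0288]
tcp_rot: [-3.142, -0.0, 0.0]
force: [-0.2, -0.4, 0.5]
gripper_width: 0.0298
```

```bash
cat >> h.py <<'E'
def card(im,w,h=.008):
    u=proj(im,(*w,h)).astype(int); x,y=u; g=cv2.cvtColor(im["image"],cv2.COLOR_RGB2GRAY); m=np.zeros_like(g)
    m[y-26:y+26,x-26:x+26]=(g[y-26:y+26,x-26:x+26]>190)*255
    m=cv2.morphologyEx(m,cv2.MORPH_CLOSE,np.ones((5,5))); k=max(cv2.findContours(m,0,2)[0],key=cv2.contourArea)
    b=cv2.boxPoints(cv2.minAreaRect(k)); print(np.round([ray(im,p,h)[:2] for p in b],3).tolist())
E
python3 -c "
from h import *
im=bot.get_image('scene');card(im,(.627,-.345));save(im,'s7.png',(260,220,460,370),4)
go((.632,-.26,.03)); go((.507,-.125,.03)); go((.507,-.125,-.032))"
```

```text
[[0.62, -0.26], [0.714, -0.323], [0.631, -0.416], [0.545, -0.359]]
t 16.6 at [ 0.6332 -0.3142 -0.0288] shift [-0.0012 -0.0541 -0.0588] turn [ 0.1 -0.  -0. ]
t 16.6 at [ 0.6332 -0.3142 -0.0288] shift [-0.1262 -0.1891 -0.0591] turn [ 0.1 -0.  -0. ]
t 16.6 at [ 0.6332 -0.3142 -0.0288] shift [-0.1263 -0.1892  0.0029] turn [ 0.1 -0.  -0. ]
```

View pics/s7.png

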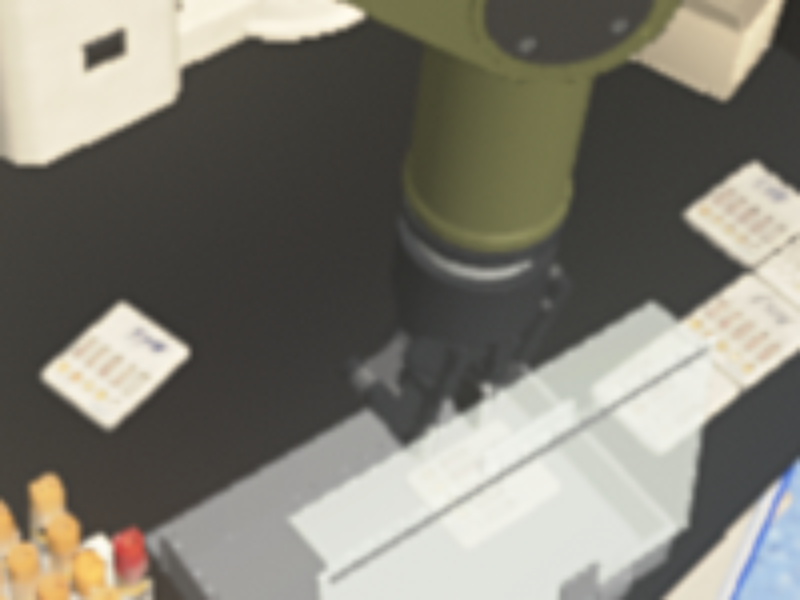

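>>> move_arm:
  series:
    - {"x":0,"y":-0.02,"z":0,"wx":0,"wy":0,"wz":0,"grip":0.35}
    - {"x":0,"y":-0.06,"z":-0.03,"wx":0,"wy":0,"wz":0,"grip":0.35}
    - {"x":-0.04,"y":-0.1,"z":-0.055,"wx":0,"wy":0,"wz":0,"grip":0.35}
    - {"x":-0.08,"y":-0.14,"z":-0.055,"wx":0,"wy":0,"wz":0,"grip":0.35}
    - {"x":-0.115,"y":-0.18,"z":-0.055,"wx":0,"wy":0,"wz":0,"grip":0.35}
    - {"x":-0.123,"y":-0.196,"z":-0.05,"wx":0,"wy":0,"wz":0,"grip":0.35}
    - {"x":-0.123,"y":-0.196,"z":-0.025,"wx":0,"wy":0,"wz":0,"grip":0.35}
    - {"x":-0.123,"y":-0.196,"z":-0.012,"wx":0,"wy":0,"wz":0,"grip":0.35}

```text
t: 17.6
eef_pos: [0.51, -0.115, -0.0175]
tcp_rot: [-3.141, -0.002, 0.0]
force: [-0.0, -0.3, 0.4]
gripper_width: 0.0298
```

```bash
python3 -c "
from h import *
go((.51,-.118,-.032),np.radians(12))"
```

```text
t 17.6 at [ 0.51   -0.115  -0.0175] shift [-0.      0.003   0.0145] turn [ -0.    0.  -11.9]
```

>>> move_arm:
  series:
    - {"x":0,"y":0,"z":0.01,"wx":0,"wy":0,"wz":0,"grip":0.35}
    - {"x":0,"y":0,"z":0.0148,"wx":0,"wy":0,"wz":0,"grip":0.35}
    - {"x":0,"y":0.015,"z":0.0148,"wx":0,"wy":0,"wz":0,"grip":0.35}
    - {"x":0,"y":0.025,"z":0.0148,"wx":0,"wy":0,"wz":0,"grip":0.35}
    - {"x":0,"y":0.035,"z":0.0148,"wx":0,"wy":0,"wz":0,"grip":0.35}
    - {"x":0,"y":0.045,"z":0.0148,"wx":0,"wy":0,"wz":0,"grip":0.35}
    - {"x":0.001,"y":0.055,"z":0.0148,"wx":0,"wy":0,"wz":0,"grip":0.35}
    - {"x":0.002,"y":0.065,"z":0.0148,"wx":0,"wy":0,"wz":0,"grip":0.35}

```text
t: 18.6
eef_pos: [0.5121, -0.1816, -0.0314]
tcp_rot: [-3.142, 0.0, -0.0]
force: [0.3, 0.3, 1.9]
gripper_width: 0.0301
```

```bash
python3 -c "
from h import *
im=bot.get_image('scene');card(im,(.512,-.22),.005);save(im,'s8.png',(240,220,440,370),4)"
```

```text
[[0.475, -0.185], [0.547, -0.183], [0.538, -0.245], [0.469, -0.245]]
```

View pics/s8.png

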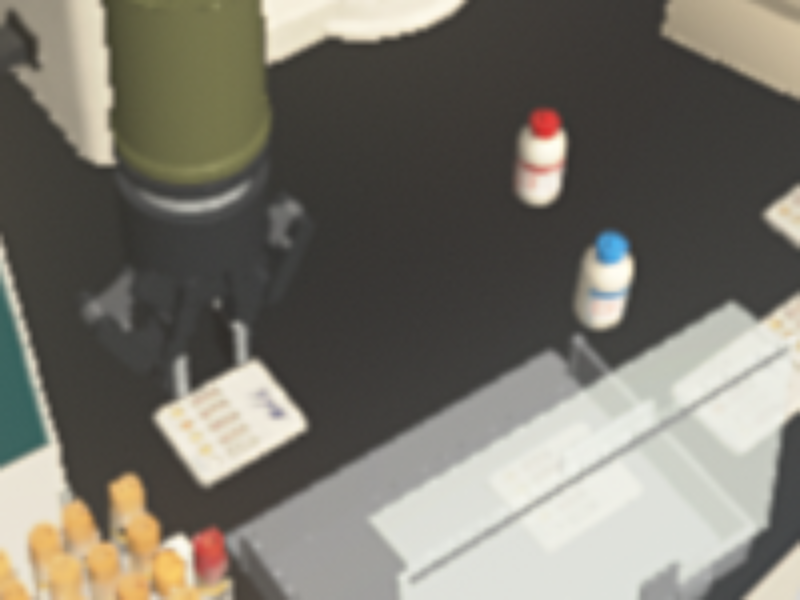

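>>> move_arm:
  series:
    - {"x":0.0025,"y":0.009,"z":0,"wx":0,"wy":0,"wz":0,"grip":0.35}
    - {"x":0.005,"y":0.018,"z":0,"wx":0,"wy":0,"wz":0,"grip":0.35}
    - {"x":0.0075,"y":0.027,"z":0,"wx":0,"wy":0,"wz":0,"grip":0.35}
    - {"x":0.01,"y":0.036,"z":0,"wx":0,"wy":0,"wz":0,"grip":0.35}
    - {"x":0.0125,"y":0.045,"z":0,"wx":0,"wy":0,"wz":0,"grip":0.35}
    - {"x":0.015,"y":0.054,"z":0,"wx":0,"wy":0,"wz":0,"grip":0.35}
    - {"x":0.0175,"y":0.063,"z":0,"wx":0,"wy":0,"wz":0,"grip":0.35}
    - {"x":0.02,"y":0.07,"z":0,"wx":0,"wy":0,"wz":0,"grip":0.35}

```text
t: 19.65
eef_pos: [0.5321, -0.2516, -0.0316]
tcp_rot: [3.142, -0.0, 0.0]
force: [-0.7, 2.0, 2.0]
gripper_width: 0.0301
```

```bash
python3 -c "
from h import *
im=bot.get_image('top');card(im,(.525,-.285),.006)
im=bot.get_image('scene');card(im,(.525,-.285),.006)"
```

```text
Traceback (most recent call last):
  File "h.py", line 20, in card
    m=cv2.morphologyEx(m,cv2.MORPH_CLOSE,np.ones((5,5))); k=max(cv2.findContours(m,0,2)[0],key=cv2.contourArea)
                                                            ~~~^^^^^^^^^^^^^^^^^^^^^^^^^^^^^^^^^^^^^^^^^^^^^^^^
ValueError: max() iterable argument is empty
```

```bash
python3 -c "
from h import *
im=bot.get_image('scene');card(im,(.525,-.285),.006)"
```

```text
[[0.489, -0.257], [0.564, -0.238], [0.572, -0.35], [0.501, -0.364]]
```

>>> move_arm:
  series:
    - {"x":0,"y":0.009,"z":0,"wx":0,"wy":0,"wz":0,"grip":0.35}
    - {"x":0,"y":0.018,"z":-0.0005,"wx":0,"wy":0,"wz":0,"grip":0.35}
    - {"x":0,"y":0.027,"z":-0.0015,"wx":0,"wy":0,"wz":0,"grip":0.35}
    - {"x":0,"y":0.036,"z":-0.0025,"wx":0,"wy":0,"wz":0,"grip":0.35}
    - {"x":0,"y":0.044,"z":-0.003,"wx":0,"wy":0,"wz":0,"grip":0.35}
    - {"x":0,"y":0.052,"z":-0.003,"wx":0,"wy":0,"wz":0,"grip":0.35}
    - {"x":0,"y":0.06,"z":-0.003,"wx":0,"wy":0,"wz":0,"grip":0.35}
    - {"x":0,"y":0.064,"z":-0.003,"wx":0,"wy":0,"wz":0,"grip":0.35}

```text
t: 20.75
eef_pos: [0.532, -0.3156, -0.0286]
tcp_rot: [3.141, -0.0, 0.0]
force: [-0.2, 0.3, 0.3]
gripper_width: 0.0295
```

>>> move_arm:
  series:
    - {"x":0,"y":-0.02,"z":0,"wx":0,"wy":0,"wz":0,"grip":0.35}
    - {"x":0,"y":-0.06,"z":-0.04,"wx":0,"wy":0,"wz":0,"grip":0}
    - {"x":0,"y":-0.08,"z":-0.09,"wx":0,"wy":0,"wz":0,"grip":0}
    - {"x":0,"y":-0.09,"z":-0.14,"wx":0,"wy":0,"wz":0,"grip":0}
    - {"x":0,"y":-0.1,"z":-0.19,"wx":0,"wy":0,"wz":0,"grip":0}
    - {"x":0,"y":-0.1,"z":-0.23,"wx":0,"wy":0,"wz":0,"grip":0}
    - {"x":0,"y":-0.1,"z":-0.26,"wx":0,"wy":0,"wz":0,"grip":0}
    - {"x":0,"y":-0.1,"z":-0.26,"wx":0,"wy":0,"wz":0,"grip":0}

```text
t: 21.75
eef_pos: [0.5332, -0.2141, 0.2341]
tcp_rot: [3.14, 0.002, 0.008]
force: [0.7, -0.5, -0.9]
gripper_width: -0.0
```

```bash
python3 -c "
from h import *
im=bot.get_image('top');save(im,'t9.png',(330,170,500,345),4)
for c in ('top','scene'):
  im=bot.get_image(c)
  for n in ('card_a','cover_tab','cover'): print(c,n,[(round(r['p'],2),np.round(r['centre'],1).tolist(),np.round(ray(im,r['centre'],.008),3)[:2].tolist()) for r in bot.find_in(c,n)][:4])
s=bot.read_state();print(s['t'],s['gripper_width']);go((.574,-.49,.25))"
```

```text
top card_a [(0.75, [431.4, 246.0], [0.625, -0.355])]
top cover_tab [(0.78, [473.1, 249.3], [0.619, -0.452])]
top cover [(0.9, [474.0, 248.2], [0.622, -0.454])]
scene card_a [(0.61, [333.7, 369.0], [0.51, -0.348])]
scene cover_tab [(0.77, [387.5, 348.0], [0.63, -0.372])]
scene cover [(0.91, [386.0, 348.7], [0.627, -0.372])]
22.2 -0.0001940748923721436
t 22.2 at [ 0.5315 -0.2148  0.2304] shift [ 0.0424  0.2752 -0.02  ] turn [-0.1  0.1  0. ]
```

View pics/t9.png

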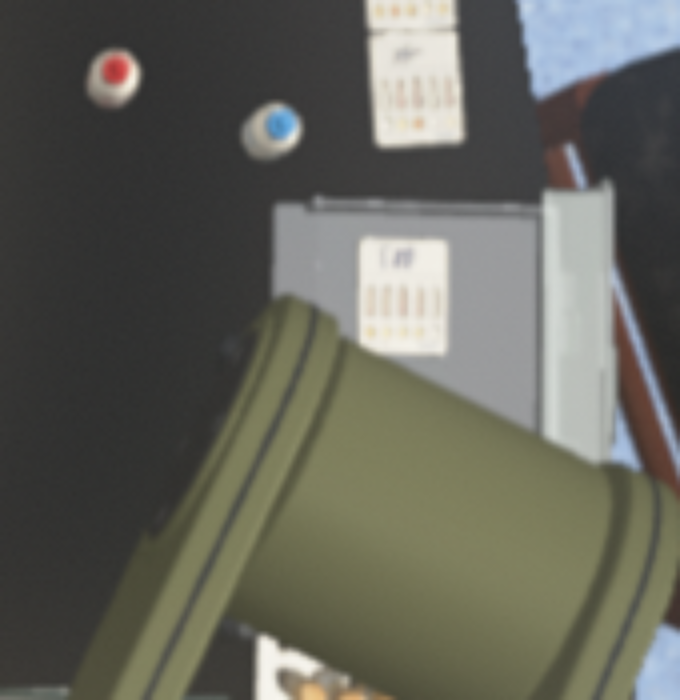

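>>> move_arm:
  series:
    - {"x":0.005,"y":0.035,"z":-0.02,"wx":0,"wy":0,"wz":0,"grip":0}
    - {"x":0.01,"y":0.07,"z":-0.02,"wx":0,"wy":0,"wz":0,"grip":0}
    - {"x":0.018,"y":0.11,"z":-0.02,"wx":0,"wy":0,"wz":0,"grip":0}
    - {"x":0.025,"y":0.15,"z":-0.02,"wx":0,"wy":0,"wz":0,"grip":0}
    - {"x":0.032,"y":0.19,"z":-0.02,"wx":0,"wy":0,"wz":0,"grip":0}
    - {"x":0.04,"y":0.23,"z":-0.02,"wx":0,"wy":0,"wz":0,"grip":0}
    - {"x":0.042,"y":0.265,"z":-0.02,"wx":0,"wy":0,"wz":0,"grip":0}
    - {"x":0.042,"y":0.27,"z":-0.01,"wx":0,"wy":0,"wz":0,"grip":0}

```text
t: 23.2
eef_pos: [0.5739, -0.488, 0.2405]
tcp_rot: [3.14, -0.004, 0.001]
force: [0.4, 1.1, 0.8]
gripper_width: -0.0
```

```bash
python3 -c "
from h import *
go((.574,-.48,.12))
h=(-.438,.036)
for th in np.arange(1.4,-.01,-.1):
  print(round(th,1),np.round([h[0]+.12*np.cos(th)-.002*np.sin(th)-.011,h[1]+.12*np.sin(th)+.002*np.cos(th)-.031],4))
im=bot.get_image('scene')
for p in((.574,-.491,.26),(.574,-.469,.29)):print(proj(im,p))"
```

```text
t 23.2 at [ 0.5739 -0.488   0.2405] shift [-0.     -0.0081  0.1205] turn [ 0.1 -0.  -0.1]
1.4 [-0.4306  0.1236]
1.3 [-0.4188  0.1212]
1.2 [-0.4074  0.1176]
1.1 [-0.3964  0.1129]
1.0 [-0.3858  0.1071]
0.9 [-0.376   0.1002]
0.8 [-0.3668  0.0925]
0.7 [-0.3585  0.0838]
0.6 [-0.3511  0.0744]
0.5 [-0.3446  0.0643]
0.4 [-0.3393  0.0536]
0.3 [-0.335   0.0424]
0.2 [-0.3318  0.0308]
0.1 [-0.3298  0.019 ]
-0.0 [-0.329  0.007]
[433.5958361  336.86426495]
[426.99510227 314.59662577]
```

>>> move_arm:
  series:
    - {"x":0,"y":0,"z":0.02,"wx":0,"wy":0,"wz":0,"grip":0}
    - {"x":0,"y":0,"z":0.05,"wx":0,"wy":0,"wz":0,"grip":0}
    - {"x":0,"y":0,"z":0.08,"wx":0,"wy":0,"wz":0,"grip":0}
    - {"x":0,"y":0,"z":0.105,"wx":0,"wy":0,"wz":0,"grip":0}
    - {"x":0,"y":0,"z":0.117,"wx":0,"wy":0,"wz":0,"grip":0}
    - {"x":0,"y":-0.01,"z":0.117,"wx":0,"wy":0,"wz":0,"grip":0}
    - {"x":0,"y":-0.025,"z":0.117,"wx":0,"wy":0,"wz":0,"grip":0}
    - {"x":0,"y":-0.035,"z":0.117,"wx":0,"wy":0,"wz":0,"grip":0}

```text
t: 24.25
eef_pos: [0.5747, -0.4487, 0.126]
tcp_rot: [3.141, 0.001, 0.003]
force: [-0.6, 1.1, 0.5]
gripper_width: 0.0002
```

```bash
python3 -c "
from h import *
go((.574,-.4306,.1236)); go((.574,-.3668,.0925))"
```

```text
t 24.25 at [ 0.5747 -0.4487  0.126 ] shift [-0.0007 -0.0181  0.0024] turn [ 0.1 -0.1  0.1]
t 24.25 at [ 0.5747 -0.4487  0.126 ] shift [-0.0007 -0.0819  0.0334] turn [ 0.1 -0.1  0.1]
```

>>> move_arm:
  series:
    - {"x":0,"y":-0.018,"z":0.001,"wx":0,"wy":0,"wz":0,"grip":0}
    - {"x":0,"y":-0.03,"z":0.003,"wx":0,"wy":0,"wz":0,"grip":0}
    - {"x":0,"y":-0.041,"z":0.007,"wx":0,"wy":0,"wz":0,"grip":0}
    - {"x":0,"y":-0.052,"z":0.012,"wx":0,"wy":0,"wz":0,"grip":0}
    - {"x":0,"y":-0.063,"z":0.018,"wx":0,"wy":0,"wz":0,"grip":0}
    - {"x":0,"y":-0.073,"z":0.025,"wx":0,"wy":0,"wz":0,"grip":0}
    - {"x":0,"y":-0.082,"z":0.033,"wx":0,"wy":0,"wz":0,"grip":0}
    - {"x":0,"y":-0.082,"z":0.033,"wx":0,"wy":0,"wz":0,"grip":0}

```text
t: 25.25
eef_pos: [0.5732, -0.3665, 0.0901]
tcp_rot: [-3.14, -0.002, 0.004]
force: [-0.8, -0.5, 0.4]
gripper_width: -0.0003
```

```bash
python3 -c "
from h import *
go((.574,-.329,.007))
im=bot.get_image('scene')
print([(round(r['p'],2),np.round(r['centre'],1).tolist()) for n in('cover_tab','cover') for r in bot.find_in('scene',n)])
save(im,'s10.png',(230,190,470,370),3.3)"
```

```text
t 25.25 at [ 0.5732 -0.3665  0.0901] shift [ 0.0011 -0.0373  0.0832] turn [-0.1  0.1  0.1]
[(0.82, [369.8, 349.3]), (0.58, [368.6, 348.0])]
```

View pics/s10.png

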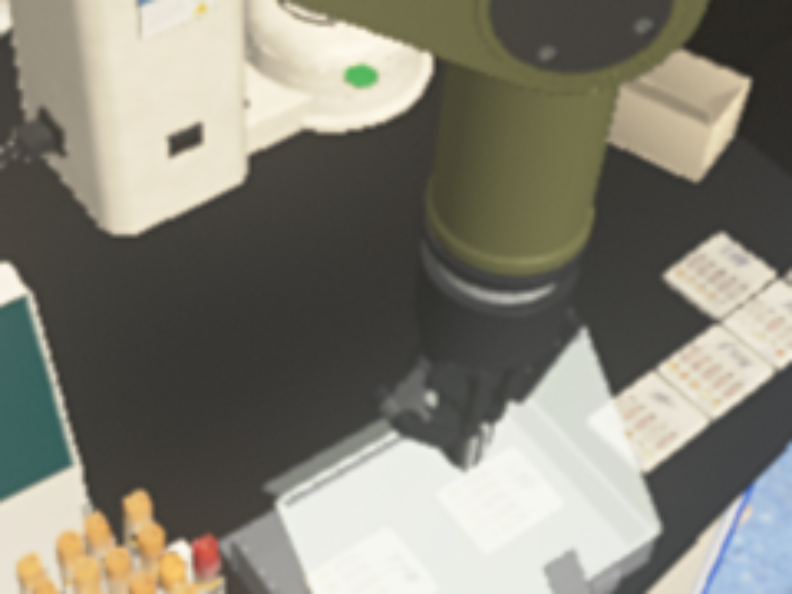

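>>> move_arm:
  series:
    - {"x":0,"y":-0.008,"z":0.006,"wx":0,"wy":0,"wz":0,"grip":0}
    - {"x":0,"y":-0.016,"z":0.016,"wx":0,"wy":0,"wz":0,"grip":0}
    - {"x":0,"y":-0.022,"z":0.026,"wx":0,"wy":0,"wz":0,"grip":0}
    - {"x":0,"y":-0.027,"z":0.036,"wx":0,"wy":0,"wz":0,"grip":0}
    - {"x":0,"y":-0.032,"z":0.047,"wx":0,"wy":0,"wz":0,"grip":0}
    - {"x":0,"y":-0.035,"z":0.059,"wx":0,"wy":0,"wz":0,"grip":0}
    - {"x":0,"y":-0.037,"z":0.071,"wx":0,"wy":0,"wz":0,"grip":0}
    - {"x":0,"y":-0.037,"z":0.073,"wx":0,"wy":0,"wz":0,"grip":0}

```text
t: 26.4
eef_pos: [0.5731, -0.3303, 0.0169]
tcp_rot: [-3.14, -0.0, 0.003]
force: [0.1, 0.2, -0.1]
gripper_width: -0.0001
```

>>> move_arm:
  series:
    - {"x":0,"y":0,"z":0.001,"wx":0,"wy":0,"wz":0,"grip":0}
    - {"x":0,"y":0,"z":0.002,"wx":0,"wy":0,"wz":0,"grip":0}
    - {"x":0,"y":0,"z":0.003,"wx":0,"wy":0,"wz":0,"grip":0}
    - {"x":0,"y":0,"z":0.004,"wx":0,"wy":0,"wz":0,"grip":0}
    - {"x":0,"y":0,"z":0.005,"wx":0,"wy":0,"wz":0,"grip":0}
    - {"x":0,"y":0,"z":0.006,"wx":0,"wy":0,"wz":0,"grip":0}
    - {"x":0,"y":0,"z":0.006,"wx":0,"wy":0,"wz":0,"grip":0}
    - {"x":0,"y":0,"z":0.006,"wx":0,"wy":0,"wz":0,"grip":0}

```text
t: 27.4
eef_pos: [0.574, -0.3309, 0.0124]
tcp_rot: [-3.142, -0.0, 0.0]
force: [-0.3, -0.0, 0.2]
gripper_width: -0.0
```

>>> move_arm:
  series:
    - {"x":0,"y":0,"z":0.001,"wx":0,"wy":0,"wz":0,"grip":0}
    - {"x":0,"y":0,"z":0.002,"wx":0,"wy":0,"wz":0,"grip":0}
    - {"x":0,"y":0,"z":0.003,"wx":0,"wy":0,"wz":0,"grip":0}
    - {"x":0,"y":0,"z":0.004,"wx":0,"wy":0,"wz":0,"grip":0}
    - {"x":0,"y":0,"z":0.0045,"wx":0,"wy":0,"wz":0,"grip":0}
    - {"x":0,"y":0,"z":0.005,"wx":0,"wy":0,"wz":0,"grip":0}
    - {"x":0,"y":0,"z":0.005,"wx":0,"wy":0,"wz":0,"grip":0}
    - {"x":0,"y":0,"z":0.005,"wx":0,"wy":0,"wz":0,"grip":0}

```text
t: 28.4
eef_pos: [0.574, -0.331, 0.0074]
tcp_rot: [3.142, 0.0, 0.0]
force: [-0.4, -0.0, -0.6]
gripper_width: -0.0002
```

>>> move_arm:
  series:
    - {"x":0,"y":0,"z":0.0005,"wx":0,"wy":0,"wz":0,"grip":0}
    - {"x":0,"y":0,"z":0.001,"wx":0,"wy":0,"wz":0,"grip":0}
    - {"x":0,"y":0,"z":0.0015,"wx":0,"wy":0,"wz":0,"grip":0}
    - {"x":0,"y":0,"z":0.002,"wx":0,"wy":0,"wz":0,"grip":0}
    - {"x":0,"y":0,"z":0.0025,"wx":0,"wy":0,"wz":0,"grip":0}
    - {"x":0,"y":0,"z":0.003,"wx":0,"wy":0,"wz":0,"grip":0}
    - {"x":0,"y":0,"z":0.003,"wx":0,"wy":0,"wz":0,"grip":0}
    - {"x":0,"y":0,"z":0.003,"wx":0,"wy":0,"wz":0,"grip":0}

```text
t: 29.4
eef_pos: [0.574, -0.3309, 0.0044]
tcp_rot: [-3.142, -0.0, 0.0]
force: [1.1, -0.1, -0.0]
gripper_width: 0.0001
```

>>> move_arm:
  series:
    - {"x":0,"y":0,"z":0.0005,"wx":0,"wy":0,"wz":0,"grip":0}
    - {"x":0,"y":0,"z":0.001,"wx":0,"wy":0,"wz":0,"grip":0}
    - {"x":0,"y":0,"z":0.0015,"wx":0,"wy":0,"wz":0,"grip":0}
    - {"x":0,"y":0,"z":0.002,"wx":0,"wy":0,"wz":0,"grip":0}
    - {"x":0,"y":0,"z":0.0025,"wx":0,"wy":0,"wz":0,"grip":0}
    - {"x":0,"y":0,"z":0.003,"wx":0,"wy":0,"wz":0,"grip":0}
    - {"x":0,"y":0,"z":0.003,"wx":0,"wy":0,"wz":0,"grip":0}
    - {"x":0,"y":0,"z":0.003,"wx":0,"wy":0,"wz":0,"grip":0}

```text
t: 30.4
eef_pos: [0.5742, -0.331, 0.004]
tcp_rot: [3.141, 0.0, 0.002]
force: [-4.3, 1.6, 14.7]
gripper_width: 0.0
```

```bash
python3 -c "
from h import *
s=bot.read_state();print(s['force'],s['eef_pos'])
for c in('scene','top'):
  im=bot.get_image(c)
  print(c,[(round(r['p'],2),np.round(r['centre'],1).tolist()) for n in('cover_tab','cover') for r in bot.find_in(c,n)])
  print(proj(im,(.573,-.438+.07,.038)),proj(im,(.573,-.29,.038)))"
```

```text
[-4.34450462  1.60309138 14.70355258] [ 0.57415067 -0.33100138  0.00398622]
scene [(0.57, [365.2, 357.3]), (0.57, [366.4, 355.8])]
[366.0640868  352.87839983] [342.60132474 325.10058905]
top [(0.85, [422.4, 259.9]), (0.68, [417.5, 269.0])]
[440.17867389 268.46842881] [405.79251054 267.85512919]
```

>>> move_arm:
  series:
    - {"x":0,"y":0,"z":-0.01,"wx":0,"wy":0,"wz":0,"grip":0}
    - {"x":0,"y":0,"z":-0.03,"wx":0,"wy":0,"wz":0,"grip":0}
    - {"x":0,"y":0,"z":-0.07,"wx":0,"wy":0,"wz":0,"grip":0}
    - {"x":0,"y":-0.04,"z":-0.12,"wx":0,"wy":0,"wz":0,"grip":0}
    - {"x":0,"y":-0.08,"z":-0.17,"wx":0,"wy":0,"wz":0,"grip":0}
    - {"x":0,"y":-0.12,"z":-0.21,"wx":0,"wy":0,"wz":0,"grip":0}
    - {"x":0,"y":-0.15,"z":-0.23,"wx":0,"wy":0,"wz":0,"grip":0}
    - {"x":0,"y":-0.15,"z":-0.23,"wx":0,"wy":0,"wz":0,"grip":0}

```text
t: 31.7
eef_pos: [0.5752, -0.1793, 0.234]
tcp_rot: [3.14, 0.005, 0.007]
force: [-0.0, -0.8, 0.9]
gripper_width: -0.0001
```

```bash
python3 -c "
from h import *
for c in('scene','top'):
  im=bot.get_image(c)
  for n in('cover_tab','card_a','dropper_blue','dropper_red','long_strip'): print(c,n,[(round(r['p'],2),np.round(r['centre'],1).tolist(),np.round(ray(im,r['centre'],.008),3)[:2].tolist()) for r in bot.find_in(c,n)])
  print('tab if shut',proj(im,(.573,-.29,.038)),'cover centre if shut',proj(im,(.573,-.368,.038)))
  if c=='scene':
    a=cv2.imread('pics/scene1.png')[:,:,::-1]
    d=np.abs(a.astype(int)-im['image']).max(2)[245:330,363:400]; print('diff near bottles',(d>40).sum())
    d=np.abs(a.astype(int)-im['image']).max(2)[255:300,437:510]; print('diff strip',(d>40).sum())
"
```

```text
scene cover_tab [(0.82, [363.0, 355.2], [0.578, -0.357])]
scene card_a []
scene dropper_blue [(0.64, [389.1, 292.9], [0.727, -0.264])]
scene dropper_red [(0.55, [374.9, 259.5], [0.766, -0.166])]
scene long_strip [(0.64, [217.9, 198.5], [0.545, 0.254])]
tab if shut [342.60132474 325.10058905] cover centre if shut [366.0640868  352.87839983]
diff near bottles 360
diff strip 0
top cover_tab [(0.67, [455.6, 239.4], [0.642, -0.411])]
top card_a [(0.56, [161.9, 256.2], [0.59, 0.273])]
top dropper_blue [(0.67, [397.8, 200.2], [0.732, -0.276])]
top dropper_red []
top long_strip [(0.59, [163.5, 256.6], [0.589, 0.269]), (0.51, [458.5, 237.3], [0.647, -0.418])]
tab if shut [405.79251054 267.85512919] cover centre if shut [440.17867389 268.46842881]
```

```bash
python3 -c "
from h import *
print(bot.hand_in())"
```

```text
the job is handed in; nothing more can be done
None
```

I swept both single plates over the ramp into the tray with the fingertips, then pushed the cover down from behind until it stopped. I lifted clear and handed in at about 32 s.

**Plates:** the pictures taken before closing showed both plates inside, with card_a's rear edge about 20 mm past the mouth. I read card_b's position less exactly, through the clear cover. After closing, the networks no longer found either plate in the tray.

**Cover:** it met a firm stop at about 15 N. The fingertips were then at about z = 0.038 m, which matches the shut height of about 0.0375 m. The network's centre for the closed cover was within about 4 pixels of the prediction in the scene view. In the top view it was about 30 pixels off, probably because the arm was partly in the way.

**Left alone:** the blue bottle was found within about 2 pixels of where it started in both views. The red one matched in the scene view, but the top view missed it. A rough comparison of the area around the bottles did show changed pixels. I put that down to the arm or the moved cover but didn't check. The networks took another strip, beside the white machine, for the long one. The plates by the tray's right side showed no change in the comparison.

**Disagreement:** the reported TCP height is about 34 mm lower than the real fingertips. I found this by lowering slowly until the fingers touched the bench, and corrected for it. I had no picture views left, so the final check was by numbers only.

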